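# Ease the hold-down weight off the barbed hook

### The arm

A 7-joint arm with a two-finger parallel gripper is mounted at the origin on a cart in front of the work surface, level with it; the furniture and walls round the work are solid. World frame = base frame: x ahead of the robot, y to its left, z up, the work surface at z = 0. Lengths are in m, angles in rad, forces in N, time in s.
With the tool pointing down it reaches from about 0.4 to 0.875 m from the base axis. Payload 19.3 kg.
Tool frame: the origin (TCP) lies at the centre of the arm's flange, where the gripper is bolted on; the fingertips stand 173 mm ahead of it and the grasp point (between the pads) lies 155 mm ahead of it; z points along the fingers, y is the line along which they close (so a half turn about z gives the same grasp; the last joint's range is limited). The gripper opens to 85 mm and grips with 20 to 120 N. Pads are 22 mm wide; open, the fingers measure 114 mm over their backs; the gripper's body (76 mm by 85 mm) begins 54 mm behind the grasp point. The pads swing forward as they close: fully open they stand 13 mm farther back than shut.
Start: joints at [1.251, 0.521, -0.036, 1.599, 0.021, 1.021, -0.113], TCP at [0.154, -0.606, 0.405] pointing down, gripper open.
Joint ranges: [-2.91, 2.91], [-0.3, 2.13], [-1.5, 1.42], [0.17, 2.43], [-1.26, 4.41], [0.16, 1.93], [-2.52, 2.52]. Speed limits (rad/s): [1.89, 1.89, 2.39, 2.39, 3.01, 3.01, 3.01].

### API

Orientations are given as a unit quaternion [w, x, y, z].
In Python, from cell import robot gives the robot as it stands. The module is installed in compiled form; this text tells all that it offers.
- The arm moves only by the tool play_rows, never from a script. Its arguments are lists of equal length, an entry for each row: "slide": the shift along the world's x, y, z in units of 0.05 m (1.0 is 0.05 m), a list of three; "angular": the turn, a rotation vector about the world's x, y, z in units of 5 degrees (1.0 is 5 degrees), a list of three. In form: {"slide": [[x, y, z], ...], "angular": [[rx, ry, rz], ...]}. A call has 1 to 20 rows; each row shifts and turns the commanded pose from where the row before left it; what a row does not reach is not made up. A row lasts 1/10 s, in which the tool goes at most 50 mm and 8.59 degrees, less where a joint would pass 70% of its speed; a pose out of reach is approached as far as the arm can. A call with a number of a shift or a turn outside -1 to 1 is refused whole. A call with a gripper value outside its range is refused whole. "grip" is the closure, from 0 (fully open) to 1 (shut), set as the call begins (left out, the last holds). The fingers move at their own pace and stop on an object; "newtons" is the grip in N (left out, the last holds). Time passes only in rows, so rows that do not move let the fingers close. It gives the time, the measured TCP pose, the force, the opening and the grip force at its end, in the units of the state.
- robot.sense(): the state, without advancing time (a new reading comes with each control period).
- robot.capture(name): name is "side" or "top" or "wrist"; returns a dict with "frame" (400x640x3 uint8, red, green, blue), "depth" (400x640 float32, m along the optical axis (not along the pixel's ray), 0 where there is no reading), "camera_matrix" (3x3 intrinsics, pixels), "k1" (the pictures are not rectified: a ray, as slopes to the right and down, at radius r is drawn at 1 + k1 r^2 times it, then the intrinsics apply), "R" (3x3) and "t" (3): a world point X has camera coordinates R X + t; the wrist camera has in their place "mount" (4x4, takes a point from camera to tool coordinates, whose origin is the TCP and whose axes are the flange's). Camera axes: x right, y down, z forward; pixel columns grow to the right and rows downward; lengths in m; the calibration is good to about 2 mm. A picture is of the moment at which its call begins: read the wrist's pose just before it.
- robot.hand_in(): hands the job in; it is judged then, once.
The state is a dict: "time_s": time; "q": joint angles; "qd": joint speeds; "joint_torque": joint torques, N m; "tcp_pos": TCP position; "tcp_rot": TCP orientation; "contact_force": force on the tool from outside, world axes, zero at the start; "ft_torque": the same for the moment, N m; "opening": opening from 0.0 (shut) to 1.0 (fully open); "grip_force": force on a finger pad.
Only numpy, scipy, OpenCV 4.12 (cv2) and the standard library are available. Lean on these libraries where they do the work, as an engineer would, in place of code of your own. Each camera call takes 0.05 s, during which the arm holds its last target. There are 200 camera calls.

### The job

The yellow hold-down weight hangs by its slotted eye on the barbed hook of the blue stand. Without forcing the hook, raise the weight, tilt it to follow the bent-up nose and back it off over the barb, then set it down (no dropping) upright on its foot on the floor of the clear tray and let go. Leave the pliers, tape, screwdriver and jar where they are.

Things in the scene. Friction and masses are not known exactly. Their poses are not given: they have to be found in the camera images.
- hook_stand: Blue stand fixed to the bench: wooden plinth 130 x 120 x 20 mm, steel base plate, post 18 x 34 mm, top 192 mm above the bench, and a steel rod that leaves the post along the stand's own -x. Origin: on the bench below the post's face where the rod leaves (post at x 0 to +18 mm); z up. The hook is rigid and must never be loaded with more than 20 N, by weight or gripper.
- rod (a point): Middle of the rod's level run, on its centre line: 37.5 mm from the post along the stand's -x, 180 mm above the bench; axes as the stand's. The rod is round, 8 mm thick. A light steady lift (about 3 N) slides the eye's lower edge along the rod's smooth underside, clear of the barb; go slowly (about 7 mm/s) round the bend.
- bend (a point): Point on the rod's centre line, 75 mm from the post, where the straight 40 mm nose (8 mm thick, round end) begins, pointing away from the post but rising at 20 to 43 degrees; the angle differs, is not measured and must be felt or seen. On top, in the nose's last 10 mm, a barb points back, 4 mm proud. Axes as the stand's.
- weight: Rigid hold-down weight, about 0.28 kg, 116 mm tall, yellow with black grip tab. Origin: centre of its underside; z up, x along the eye; at the start its x agrees with the stand's within 0.06 rad. Foot 40 x 44 x 12 mm (x, y, z); body above it 18 mm deep (x), 40 mm wide (y), to z = 76 mm. It hangs upright on the level run, 30 mm (give or take 5) before the bend.
- eye (a point): Centre of the weight's rectangular eye, 61 mm above its underside; axes as the weight's. The eye goes through the 18 mm deep body along x, 18 mm wide (y), 16 mm high (z = 53 to 69 mm). At the start its upper edge rests on the rod: 8 mm of lift brings its lower edge to the rod's underside.
- tab (a point): Centre of the weight's grip tab, 96 mm above its underside; axes as the weight's. The tab is 24 mm wide (y) and 18 mm deep (x), from z = 76 to 116 mm, and is gripped across y, firmly (about 45 N), or the weight turns between the fingers.
- tray: Clear open tray, 262 x 172 x 65 mm (x, y, z), fixed on a plywood board 24 mm thick. Origin: centre of its underside, 24 mm above the bench; z up. Its flat floor is 4 mm above its underside and measures 186 x 120 mm (x, y), centred on the origin.
- black_tape: Roll of black tape, 59 x 57 x 19 mm, on the bench; origin at the centre of its underside. Bystander.
- black_driver: Black screwdriver, 29 x 199 x 28 mm, lying on the bench; origin at the centre of its underside. Bystander.
- red_pliers: Red pliers, 109 x 174 x 12 mm, lying on the bench; origin at the centre of its underside. Bystander.
- jar: Jar of screws with a red lid, 66 mm across, 84 mm high; origin at the centre of its underside. Bystander.

How it is judged:
On the way:
1. the weight is off the hook: its eye more than 80 mm from the bend and the weight not touching the stand (distance between eye and bend above 0.08 m and contact force between weight and hook_stand below 0.1 N), for 0.2 s.
At the end, for the whole second after the job is handed in: The weight stands upright (within 0.1 rad) and at rest on its foot on the tray's floor (its origin within 85 mm and 55 mm of the tray's centre along the tray's x and y, underside less than 9 mm above the tray's underside), and the gripper has let go (x of weight in the frame of tray between -0.085 and 0.085 m and y of weight in the frame of tray between -0.055 and 0.055 m and z of weight in the frame of tray below 0.009 m and angle between weight's own z axis and vertical below 0.1 rad and linear speed of weight below 0.02 m/s and contact force between the fingers and weight below 0.1 N); the robot touches nothing.
It fails at once if the hook stand is loaded with more than 20 N (contact force between hook_stand and anything else above 20 N).
It fails at once if the weight falls or is thrown (faster than 1 m/s) (linear speed of weight above 1 m/s).
It fails at once if the pliers, tape, screwdriver or jar is moved by more than 30 mm (distance of any of black_tape, black_driver, red_pliers, jar from where it was at the start of the episode above 0.03 m).
It also fails if it takes over 72 s, if anything falls off the work surface, if the arm or the gripper's body presses on something with over 40 N, if the wrist force passes 120 N, or if a joint passes its speed limit or range.

## Working session

There is one attempt and no reset: what is moved stays moved. The work goes in short steps, Python scripts to look and compute and a tool call to move; the robot and the scene stay as the last step left them, time stands still between calls to the robot, and variables do not carry over. Pictures are saved under pics/ and viewed, at most 10 in all, crops included, and the job is handed in when it is done.

Besides the shell and the picture viewer there is one more tool, called after ">>>" as name(argument=value, ...) on one line, values as JSON. play_rows: Moves the arm, as the interface text tells. Shifts and turns lie within -1 to 1; 1 stands for 0.05 m of shift or 5 degrees of turn. Its arguments: {"type":"object","properties":{"slide":{"type":"array","items":{"type":"array","items":{"type":"number","minimum":-1,"maximum":1}}},"angular":{"type":"array","items":{"type":"array","items":{"type":"number","minimum":-1,"maximum":1}}},"grip":{"type":"number"},"newtons":{"type":"number"}},"required":["slide","angular"]}

```bash
mkdir -p pics; cat > h.py <<'E'
import numpy as np, cv2, pickle
from cell import robot
def ray(c,u,v):
    K=c["camera_matrix"]; x=(u-K[0,2])/K[0,0]; y=(v-K[1,2])/K[1,1]
    a,b=x,y
    for _ in range(20):
        s=1+c["k1"]*(a*a+b*b); a,b=x/s,y/s
    return np.array([a,b,1.0])
def world(c,u,v,d):
    return c["R"].T@(ray(c,u,v)*d-c["t"])
def onz(c,u,v,z):
    o=-c["R"].T@c["t"]; d=c["R"].T@ray(c,u,v); return o+d*(z-o[2])/d[2]
def cloud(c):
    K=c["camera_matrix"]; h,w=c["depth"].shape
    uu,vv=np.meshgrid(np.arange(w),np.arange(h))
    x=(uu-K[0,2])/K[0,0]; y=(vv-K[1,2])/K[1,1]; a,b=x,y
    for _ in range(20):
        s=1+c["k1"]*(a*a+b*b); a,b=x/s,y/s
    P=np.stack([a,b,np.ones_like(a)],-1)*c["depth"][...,None]
    return (P-c["t"])@c["R"]
E
python3 - <<'E'
from h import *
print(robot.sense())
for n in("side","top"):
    c=robot.capture(n); pickle.dump(c,open(n+".pkl","wb")); cv2.imwrite(f"pics/{n}0.png",c["frame"][...,::-1])
    print(n,c["camera_matrix"],c["k1"],-c["R"].T@c["t"],c["R"])
E
```

```text
{'time_s': 0.0, 'q': array([ 1.25076402,  0.5220566 , -0.03633448,  1.5999849 ,  0.02122188,
        1.02109173, -0.11277136]), 'qd': array([-0.00085608,  0.0015513 , -0.00140697, -0.00066055,  0.00144363,
       -0.00114732, -0.0012009 ]), 'joint_torque': array([ 5.37057786e-04, -9.27124786e+01,  1.98075145e+00, -3.69936919e+01,
        1.79134542e-02,  8.20309360e-03, -1.07976948e-04]), 'tcp_pos': array([ 0.15447329, -0.6054763 ,  0.40410727]), 'tcp_rot': array([-5.64919714e-04,  9.92205720e-01,  1.24609295e-01, -1.19673457e-04]), 'contact_force': array([ 0.3392385 , -0.00770569, -0.48829232]), 'ft_torque': array([ 0.03997403, -0.04439794,  0.01428058]), 'grip_force': 0.0, 'opening': 1.0005071869635924}
side [[516.04748525   0.         320.50889557]
 [  0.         516.04748525 196.73283933]
 [  0.           0.           1.        ]] -0.09772697065647347 [ 0.58342882 -0.85361001  0.89039472] [[ 0.99807908  0.06076522  0.01207188]
 [ 0.04878277 -0.65072921 -0.75774121]
 [-0.03818879  0.75687455 -0.65244351]]
top [[435.20861631   0.         321.60831124]
 [  0.         435.20861631 200.05869807]
 [  0.           0.           1.        ]] -0.033817996889656234 [ 3.04432714e-01 -6.09178540e-04  1.27016297e+00] [[ 0.07222986 -0.99737922 -0.00418769]
 [-0.97346987 -0.06958313 -0.21797845]
 [ 0.21711579  0.01982114 -0.9759446 ]]
```

View pics/side0.png

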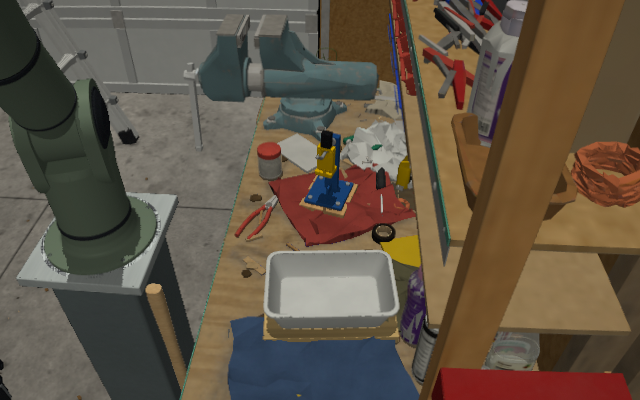

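View pics/top0.png

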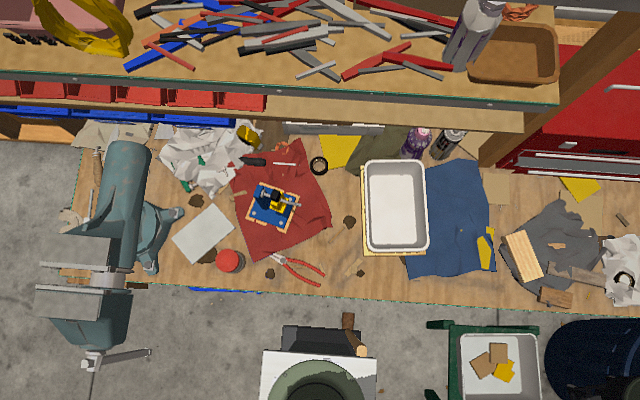

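The side view shows the yellow weight near (325,160), left of the blue post at (337,150), and the white tray at (330,288). In the top view the stand is near (273,205) and the tray near (395,205). Next I'll turn these into positions and view crops.

```bash
python3 - <<'E'
from h import *
for n,box in(("side",(285,120,375,220)),("top",(235,175,315,240))):
    c=pickle.load(open(n+".pkl","rb")); P=cloud(c); f=c["frame"]; hsv=cv2.cvtColor(f,cv2.COLOR_RGB2HSV)
    x0,y0,x1,y1=box; m=np.zeros(f.shape[:2],bool); m[y0:y1,x0:x1]=1
    ok=m&(c["depth"]>0)
    H,S,V=[hsv[...,i] for i in range(3)]
    for nm,k in(("yel",(H>20)&(H<32)&(S>170)&(V>120)),("blue",(H>100)&(H<125)&(S>120)),("black",(V<45))):
        q=P[ok&k]; 
        if len(q)==0: continue
        print(n,nm,len(q),np.round(np.percentile(q,[2,50,98],axis=0),3).tolist())
        for lo,hi in((.0,.03),(.03,.1),(.1,.17),(.17,.3)):
            r=q[(q[:,2]>lo)&(q[:,2]<hi)]
            if len(r): print("  z",lo,hi,len(r),np.round(np.percentile(r,[3,50,97],axis=0),3).tolist())
    # tray white
    k=(S<40)&(V>140); mm=np.zeros_like(m)
    if n=="side": mm[240:345,255:405]=1
    else: mm[150:265,350:440]=1
    q=P[mm&k&(c["depth"]>0)]; print("tray",np.round(np.percentile(q,[1,50,99],axis=0),3).tolist())
    r=q[q[:,2]<.04]; print(" floor",len(r),np.round(np.percentile(r,[1,50,99],axis=0),3).tolist())
    r=q[q[:,2]>.08]; rc=cv2.minAreaRect(r[:,:2].astype(np.float32)); print(" rim",rc, np.median(r[:,2]))
s=pickle.load(open("side.pkl","rb"))["frame"][120:220,280:380,::-1]; t=pickle.load(open("top.pkl","rb"))["frame"][165:245,230:330,::-1]
cv2.imwrite("pics/crop0.png",np.hstack([cv2.resize(s,(400,400),interpolation=3),cv2.resize(t,(400,320),interpolation=3) if 0 else cv2.copyMakeBorder(cv2.resize(t,(400,320),interpolation=3),0,80,0,0,0)]))
E
```

```text
side yel 88 [[0.521, 0.115, 0.125], [0.539, 0.127, 0.13], [0.567, 0.145, 0.194]]
  z 0.1 0.17 55 [[0.521, 0.115, 0.125], [0.537, 0.124, 0.128], [0.567, 0.144, 0.132]]
  z 0.17 0.3 33 [[0.523, 0.122, 0.183], [0.555, 0.134, 0.191], [0.563, 0.146, 0.194]]
side blue 1202 [[0.502, 0.109, 0.026], [0.561, 0.168, 0.032], [0.603, 0.21, 0.191]]
  z 0.0 0.03 228 [[0.504, 0.106, 0.024], [0.549, 0.142, 0.029], [0.603, 0.203, 0.03]]
  z 0.03 0.1 833 [[0.505, 0.114, 0.03], [0.558, 0.165, 0.032], [0.6, 0.208, 0.076]]
  z 0.1 0.17 83 [[0.566, 0.173, 0.108], [0.571, 0.177, 0.14], [0.575, 0.186, 0.169]]
  z 0.17 0.3 58 [[0.558, 0.144, 0.171], [0.569, 0.179, 0.191], [0.574, 0.188, 0.219]]
side black 186 [[0.533, 0.126, 0.193], [0.544, 0.131, 0.217], [0.557, 0.145, 0.234]]
  z 0.0 0.03 1 [[0.587, 0.424, 0.006], [0.587, 0.424, 0.006], [0.587, 0.424, 0.006]]
  z 0.17 0.3 185 [[0.533, 0.126, 0.195], [0.544, 0.131, 0.217], [0.556, 0.141, 0.234]]
tray [[0.442, -0.27, 0.023], [0.571, -0.162, 0.027], [0.701, -0.094, 0.092]]
 floor 4065 [[0.468, -0.216, 0.023], [0.569, -0.16, 0.027], [0.671, -0.107, 0.039]]
 rim
[... 806 characters left out ...]
.3 112 [[0.53, 0.128, 0.179], [0.551, 0.184, 0.191], [0.571, 0.195, 0.229]]
top black 100 [[0.53, 0.127, 0.092], [0.541, 0.137, 0.229], [0.564, 0.18, 0.234]]
  z 0.03 0.1 3 [[0.553, 0.175, 0.055], [0.564, 0.175, 0.075], [0.565, 0.179, 0.091]]
  z 0.1 0.17 5 [[0.545, 0.176, 0.107], [0.555, 0.178, 0.131], [0.561, 0.18, 0.16]]
  z 0.17 0.3 92 [[0.53, 0.127, 0.196], [0.54, 0.136, 0.229], [0.553, 0.155, 0.233]]
tray [[0.442, -0.27, 0.02], [0.582, -0.187, 0.027], [0.703, -0.096, 0.092]]
 floor 3442 [[0.465, -0.256, 0.02], [0.572, -0.186, 0.026], [0.682, -0.115, 0.038]]
 rim ((0.570266604423523, -0.1824052929878235), (0.25973957777023315, 0.1714714765548706), 5.0382795333862305) 0.08879440016738607
```

View pics/crop0.png

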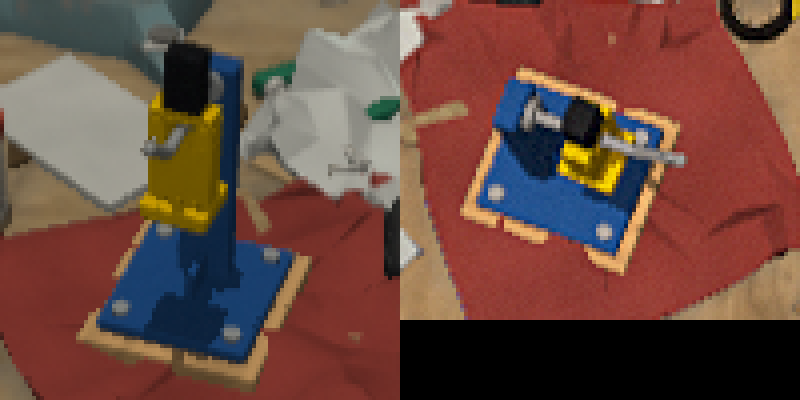

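The crop shows the rod leaving the post towards image right in the top view (world −y, slightly −x). The nose tip is at about (402,205) in the full top image and (317,156) in the side image. I'll triangulate the tip and find the stand's yaw.

```bash
cat >> h.py <<'E'
def tri(l):
    A=np.zeros((3,3));b=np.zeros(3)
    for c,u,v in l:
        o=-c["R"].T@c["t"]; d=c["R"].T@ray(c,u,v); d/=np.linalg.norm(d); M=np.eye(3)-np.outer(d,d); A+=M; b+=M@o
    X=np.linalg.solve(A,b)
    e=[np.linalg.norm(np.cross(X+c["R"].T@c["t"],(lambda d:d/np.linalg.norm(d))(c["R"].T@ray(c,u,v)))) for c,u,v in l]
    return X,e
E
python3 - <<'E'
from h import *
s=pickle.load(open("side.pkl","rb"));t=pickle.load(open("top.pkl","rb"))
print("tip",tri([(s,280+147/4,120+148/4),(t,230+(683-400)/4,165+160/4)]))
print("bend?",tri([(s,280+180/4,120+135/4),(t,230+(612-400)/4,165+145/4)]))
# base plate
for n,c,b in(("s",s,(285,120,375,220)),("t",t,(235,175,315,240))):
    hsv=cv2.cvtColor(c["frame"],cv2.COLOR_RGB2HSV);P=cloud(c);m=np.zeros(P.shape[:2],bool);m[b[1]:b[3],b[0]:b[2]]=1
    k=m&(hsv[...,0]>100)&(hsv[...,0]<125)&(hsv[...,1]>100)
    q=P[k&(P[...,2]>.015)&(P[...,2]<.04)];print(n,cv2.minAreaRect(q[:,:2].astype(np.float32)))
    q=P[k&(P[...,2]>.185)&(P[...,2]<.2)];print(" posttop",len(q),cv2.minAreaRect(q[:,:2].astype(np.float32)))
    q=P[m&(hsv[...,2]<60)&(P[...,2]>.226)&(P[...,2]<.245)];print(" tabtop",len(q),q.mean(0),cv2.minAreaRect(q[:,:2].astype(np.float32)))
E
```

```text
tip (array([0.52570422, 0.07226028, 0.20788391]), [np.float64(0.0012648864604442335), np.float64(0.001264886460444078)])
bend? (array([0.53982739, 0.12073632, 0.18181971]), [np.float64(0.003444252665001909), np.float64(0.003444252665002107)])
s ((0.5531064867973328, 0.1659429520368576), (0.11135385185480118, 0.09888488054275513), 74.54635620117188)
 posttop 34 ((0.5669719576835632, 0.18213464319705963), (0.012748654931783676, 0.016451744362711906), 56.532691955566406)
 tabtop 59 [0.54507136 0.13393241 0.23099874] ((0.5440548658370972, 0.13426773250102997), (0.018511615693569183, 0.024128083139657974), 76.4212875366211)
t ((0.5513347387313843, 0.16728639602661133), (0.10764279961585999, 0.09794703871011734), 74.00273895263672)
 posttop 87 ((0.5563589334487915, 0.18660204112529755), (0.01861175149679184, 0.033785149455070496), 72.38510131835938)
 tabtop 71 [0.54186243 0.13729798 0.22988466] ((0.5419132113456726, 0.1375686526298523), (0.017710067331790924, 0.024148249998688698), 70.39027404785156)
```

>>> play_rows(slide=[[0.6, 0.52, 0.1], [0.6, 0.52, 0.1], [0.6, 0.52, 0.1], [0.6, 0.52, 0.1], [0.6, 0.52, 0.1], [0.6, 0.52, 0.1], [0.6, 0.52, 0.1], [0.6, 0.52, 0.1], [0.6, 0.52, 0.1], [0.6, 0.52, 0.1], [0.1, 0.74, 0], [0.1, 0.74, 0], [0.1, 0.74, 0], [0.1, 0.74, 0], [0.1, 0.74, 0], [0.1, 0.74, 0], [0.1, 0.74, 0], [0.1, 0.74, 0], [0.1, 0.74, 0], [0.1, 0.74, 0]], angular=[[0, 0, 0.6], [0, 0, 0.6], [0, 0, 0.6], [0, 0, 0.6], [0, 0, 0.6], [0, 0, 0.6], [0, 0, 0.6], [0, 0, 0.6], [0, 0, 0.6], [0, 0, 0.6], [0, 0, 0.6], [0, 0, 0.6], [0, 0, 0.6], [0, 0, 0.6], [0, 0, 0.6], [0, 0, 0.6], [0, 0, 0.6], [0, 0, 0.6], [0, 0, 0.6], [0, 0, 0.6]])

```text
time_s: 2.1
tcp_pos: [0.5044, 0.0258, 0.4546]
tcp_rot: [-0.0, 0.796, 0.605, -0.0]
contact_force: [2.0, -0.1, -0.2]
opening: 1.001
grip_force: 0.0
```

```bash
cat >> h.py <<'E'
from scipy.spatial.transform import Rotation as Ro
def wrist(name=None):
    s=robot.sense(); c=robot.capture("wrist"); w,x,y,z=s["tcp_rot"]
    Rt=Ro.from_quat([x,y,z,w]).as_matrix(); M=c["mount"]; Rc=Rt@M[:3,:3]; tc=Rt@M[:3,3]+s["tcp_pos"]
    c["R"]=Rc.T; c["t"]=-Rc.T@tc
    if name: pickle.dump(c,open(name+".pkl","wb")); cv2.imwrite(f"pics/{name}.png",c["frame"][...,::-1])
    return c,s,Rt
E
python3 - <<'E'
from h import *
c,s,Rt=wrist("w0"); print(s["time_s"],s["q"],s["tcp_pos"],s["contact_force"]);print(Rt.round(3)); print(c["mount"].round(3),c["camera_matrix"])
E
```

```text
2.1 [ 0.25520021  0.31156254 -0.53168839  1.82869756  0.18026479  1.0494985
 -0.6176618 ] [0.50436411 0.02581177 0.45460267] [ 1.98944797 -0.10550491 -0.20923759]
[[ 0.269  0.963 -0.   ]
 [ 0.963 -0.269 -0.   ]
 [-0.    -0.    -1.   ]]
[[ 0.    -0.961 -0.277  0.07 ]
 [ 1.     0.    -0.     0.001]
 [ 0.    -0.277  0.961  0.03 ]
 [ 0.     0.     0.     1.   ]] [[329.12588511   0.         321.75360832]
 [  0.         329.12588511 195.60704698]
 [  0.           0.           1.        ]]
```

View pics/w0.png

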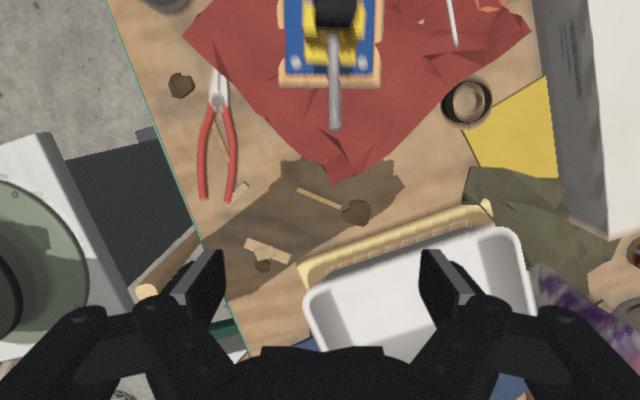

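The wrist view shows the nose from (330,75) to its tip at (334,128), with the tab at (335,10) and the tray at the bottom. I'll get the nose's line and angle from depth.

```bash
cat >> h.py <<'E'
def nose(c,yaw=np.deg2rad(74.2),face=np.array([0.554,0.178])):
    P=cloud(c); hsv=cv2.cvtColor(c["frame"],cv2.COLOR_RGB2HSV)
    d=np.array([-np.cos(yaw),-np.sin(yaw)]); n=np.array([-d[1],d[0]])
    q=P[..., :2]-face; a=q@d; l=q@n
    k=(hsv[...,1]<70)&(P[...,2]>.16)&(P[...,2]<.24)&(a>.0)&(a<.13)&(abs(l)<.015)
    return np.c_[a[k],l[k],P[k][:,2]]
E
python3 - <<'E'
from h import *
for n in("w0","top","side"):
    c=pickle.load(open(n+".pkl","rb")); q=nose(c); q=q[q[:,0].argsort()]; print(n,len(q))
    for lo in np.arange(0,.13,.005):
        r=q[(q[:,0]>=lo)&(q[:,0]<lo+.005)]
        if len(r): print(round(lo*1e3),len(r),np.round(np.median(r,0)*1e3,1),np.round(r[:,2].max()*1e3,1),np.round([r[:,1].min()*1e3,r[:,1].max()*1e3],1))
E
```

```text
w0 2091
35 195 [ 38.8   2.2 232. ] 233.6 [-8.9 14.6]
40 398 [ 42.4   1.2 232.1] 234.0 [-8.9 11.8]
45 408 [ 47.8   0.3 231.7] 234.4 [-8.8 10.3]
50 173 [ 50.3   1.9 194.2] 232.0 [-2.5  8.5]
55 75 [ 57.5   1.9 184.3] 186.5 [-0.8  5.4]
60 80 [ 62.5   2.6 184.4] 186.4 [-0.8  7. ]
65 84 [ 67.5   2.7 184.8] 187.2 [-0.7  6.3]
70 82 [ 72.2   2.7 184.8] 187.2 [-0.7  6.3]
75 76 [ 77.7   2.7 187.5] 190.9 [-0.7  6.3]
80 79 [ 82.4   2.7 191.3] 195.0 [-0.7  6.9]
85 94 [ 87.6   2.6 195.4] 199.5 [-0.7  6.8]
90 96 [ 92.5   2.7 199.8] 207.7 [-0.8  6.7]
95 95 [ 97.7   2.3 205. ] 208.5 [-0.8  6.6]
100 95 [102.6   2.4 207.4] 210.6 [-0.8  6.4]
105 61 [106.5   3.  208.6] 210.5 [-0.2  6.4]
top 152
0 15 [  2.7   0.4 187.8] 193.8 [-10.   11.7]
5 15 [  6.2  -1.6 185.7] 193.7 [-8.9  8.7]
10 6 [ 12.   -1.3 181.1] 184.7 [-3.7  2.1]
15 5 [ 16.9   0.4 185.4] 186.5 [-2.9  4.1]
20 5 [ 21.8  -2.7 182.8] 189.5 [-3.6  1.1]
30 4 [ 34.3  -7.  229.2] 231.9 [-10.4   3.2]
35 12 [ 37.6  -2.6 229.6] 231.7 [-9.6  7.4]
40 15 [4.280e+01 2.000e-01 2.304e+02] 234.0 [-11.    8.1]
45 14 [ 47.6  -3.8 230. ] 232.8 [-12.1   4.9]
50 8 [ 5
[... 611 characters left out ...]
6.1] 191.3 [ 5.4 10.3]
30 1 [ 33.3  -4.2 231.5] 231.5 [-4.2 -4.2]
35 16 [ 37.7  10.5 230.7] 234.5 [-10.   13.5]
40 19 [ 43.    3.5 231.9] 235.5 [-7.9 14.5]
45 89 [ 48.3   1.7 215. ] 234.0 [-9.5 14. ]
50 39 [ 51.    3.1 217.1] 234.4 [-7.6 14.5]
55 5 [ 57.    2.5 183.7] 187.2 [0.7 4.8]
60 3 [ 61.4   3.9 185.4] 185.6 [0.9 4.3]
65 5 [ 67.6   3.5 185.6] 187.0 [0.6 5.4]
70 2 [ 72.    3.8 184.4] 185.4 [2.5 5.1]
75 1 [ 77.7   4.5 187.1] 187.1 [4.5 4.5]
80 2 [ 82.1   4.8 190.2] 194.1 [4.1 5.4]
85 2 [ 85.8   4.8 191.4] 192.7 [4.8 4.9]
90 3 [ 91.1   4.2 196.4] 198.8 [4.1 5.5]
95 4 [ 98.8   2.1 206. ] 209.8 [-2.6  3.7]
100 5 [104.6   4.2 206.2] 210.7 [1.8 5.2]
105 8 [109.    2.2 207.6] 211.8 [-2.3  5.8]
```

Depth gives a nose slope of about 40°, with the bend about 76 mm from the assumed face. I'll move above the weight and refine both the tab pose and the nose.

>>> play_rows(slide=[[0.195, 0.55, 0], [0.195, 0.55, 0], [0.195, 0.55, 0], [0.195, 0.55, 0], [0, 0, 0], [0, 0, 0]], angular=[[0, 0, 0], [0, 0, 0], [0, 0, 0], [0, 0, 0], [0, 0, 0], [0, 0, 0]])

```text
time_s: 2.75
tcp_pos: [0.5434, 0.1347, 0.4542]
tcp_rot: [-0.0, 0.797, 0.604, -0.0]
contact_force: [-1.0, -0.9, 0.3]
opening: 1.001
grip_force: 0.0
```

```bash
python3 - <<'E'
from h import *
c,s,Rt=wrist("w1"); print(s["time_s"],s["q"],s["tcp_pos"],s["contact_force"],Rt.round(4))
P=cloud(c); hsv=cv2.cvtColor(c["frame"],cv2.COLOR_RGB2HSV)
xy=P[...,:2]-np.array([.543,.1355])
k=(np.hypot(xy[...,0],xy[...,1])<.03)&(P[...,2]>.223)&(P[...,2]<.245)
q=P[k]; print(len(q),np.median(q,0),cv2.minAreaRect(q[:,:2].astype(np.float32)))
# pixels of tab top via contour, onto plane
m=k.astype(np.uint8); m=cv2.morphologyEx(m,cv2.MORPH_OPEN,np.ones((3,3))); ct=max(cv2.findContours(m,0,2)[0],key=cv2.contourArea)
w=np.array([onz(c,*p[0],.231)[:2] for p in ct],np.float32); print(cv2.minAreaRect(w))
q=nose(c); q=q[abs(q[:,1]-2.5e-3)<.0055]
for lo in np.arange(0,.13,.005):
    r=q[(q[:,0]>=lo)&(q[:,0]<lo+.005)]
    if len(r): print(round(lo*1e3),len(r),np.round(np.median(r,0)*1e3,1),np.round(np.percentile(r[:,2],90)*1e3,1),np.round([r[:,1].min()*1e3,r[:,1].max()*1e3],1))
# robust line fit on nose top ridge
c0=pickle.load(open("w0.pkl","rb"))
for cc in(c,c0):
    q=nose(cc); 
    for lo,hi in((.079,.094),(.079,.098)):
        r=q[(q[:,0]>lo)&(q[:,0]<hi)]; mid=np.median(r[:,1]); r=r[abs(r[:,1]-mid)<.002]; 
        p=np.polyfit(r[:,0],r[:,2],1); r=r[abs(r[:,2]-np.polyval(p,r[:,0]))<.002]; p=np.polyfit(r[:,0],r[:,2],1); print(np.degrees(np.arctan(p[0])),mid,len(r),"meets .184 at",(.184-p[1])/p[0])
E
```

```text
2.75 [ 0.05492523  0.41027288 -0.549078    1.69433622  0.2349223   1.10426438
 -0.83669408] [0.54340066 0.13465541 0.45420258] [-0.97520772 -0.94140093  0.25413913] [[ 2.695e-01  9.630e-01 -1.000e-03]
 [ 9.630e-01 -2.695e-01 -2.000e-04]
 [-4.000e-04 -9.000e-04 -1.000e+00]]
1153 [0.54579231 0.13959747 0.23184699] ((0.5455425381660461, 0.1382260024547577), (0.018557986244559288, 0.023918431252241135), 71.7312240600586)
((0.5457056164741516, 0.13924044370651245), (0.0196219552308321, 0.02376171201467514), 74.39998626708984)
0 104 [  2.2   2.5 191.4] 192.5 [-2.5  7.4]
5 65 [  7.9   3.2 184.4] 185.7 [-0.5  6.9]
10 69 [ 12.4   3.2 184.5] 185.8 [-0.5  6.9]
15 61 [ 17.7   3.2 184.7] 185.6 [0.3 6.2]
20 63 [ 22.5   3.3 184.8] 185.5 [-0.5  6.3]
25 65 [ 27.6   3.3 184.7] 185.5 [-0.5  6.3]
30 310 [ 32.    2.6 221.6] 232.1 [-3.  8.]
35 137 [ 37.5   2.  232. ] 232.8 [-3.   7.5]
40 138 [ 42.5   2.6 232.2] 232.9 [-3.   7.6]
45 95 [ 46.9   2.6 232.1] 232.7 [-3.   7.7]
65 25 [ 68.8   3.5 184.9] 186.3 [-0.5  6.6]
70 62 [ 72.6   3.1 185.1] 186.5 [-0.5  6.7]
75 74 [ 77.6   3.5 188. ] 189.6 [-0.4  6.7]
80 78 [ 82.4   3.5 192.1] 194.3 [-0.4  6.6]
85 89 [ 87.7   2.8 195.4] 198.0 [-1.1  6.6]
90 97 [ 92.8   2.8 199.8] 202.1 [-1.1  6.6]
95 89 [ 97.1   2.8 203.4] 207.5 [-1.   6.6]
100 84 [102.6   2.8 207. ] 208.9 [-1.   6.6]
105 36 [106.1   2.8 209. ] 209.7 [-0.9  6.6]
37.924760124806355 0.0027656352132346454 117 meets .184 at 0.07149908032101157
39.584016124544355 0.0027796634941969654 131 meets .184 at 0.07223290409055326
39.08218571964857 0.002658130538386948 133 meets .184 at 0.07209903683922998
42.54212976002802 0.0026520487450800013 151 meets .184 at 0.07356462158423582
```

View pics/w1.png

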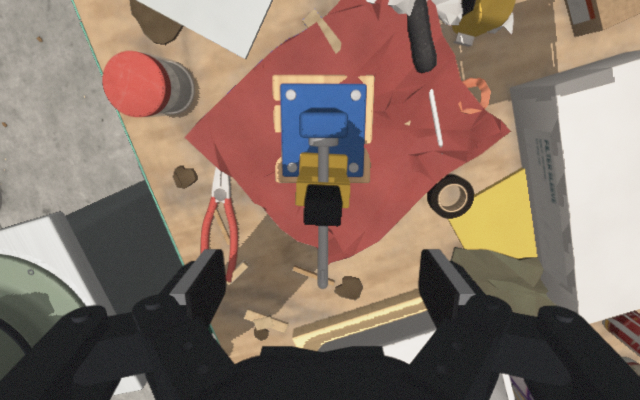

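The tab top is near (323,205) and centred between the fingers. The nose runs from (322,228) to its tip at (322,287), at about 38–39°. Going down to grasp.

>>> play_rows(slide=[[0.02, 0.04, -0.34], [0.02, 0.04, -0.34], [0, 0, -0.34], [0, 0, -0.34], [0, 0, -0.32], [0, 0, 0], [0, 0, 0]], angular=[[0, 0, 0], [0, 0, 0], [0, 0, 0], [0, 0, 0], [0, 0, 0], [0, 0, 0], [0, 0, 0]])

```text
time_s: 3.5
tcp_pos: [0.5456, 0.1377, 0.3711]
tcp_rot: [0.0, 0.797, 0.604, -0.0]
contact_force: [0.9, -0.8, -0.3]
opening: 0.998
grip_force: 0.0
```

>>> play_rows(slide=[[0, 0, 0], [0, 0, 0], [0, 0, 0], [0, 0, 0], [0, 0, 0], [0, 0, 0], [0, 0, 0], [0, 0, 0], [0, 0, 0], [0, 0, 0]], angular=[[0, 0, 0], [0, 0, 0], [0, 0, 0], [0, 0, 0], [0, 0, 0], [0, 0, 0], [0, 0, 0], [0, 0, 0], [0, 0, 0], [0, 0, 0]], grip=1, newtons=45)

```text
time_s: 4.5
tcp_pos: [0.5455, 0.1385, 0.371]
tcp_rot: [0.0, 0.797, 0.604, 0.0]
contact_force: [-0.8, 0.1, 6.4]
opening: 0.275
grip_force: 45.9
```

```bash
python3 - <<'E'
from h import *
c,s,Rt=wrist("w2"); print(s["time_s"],s["q"],s["tcp_pos"],s["contact_force"],s["ft_torque"],s["grip_force"],s["opening"],Rt.round(4))
E
```

```text
4.5 [ 0.02234964  0.50413743 -0.5210454   1.78215176  0.30353114  0.93536819
 -0.90078954] [0.54547054 0.13850947 0.37102378] [-0.81560623  0.10704546  6.3620771 ] [-0.15593701  0.4522515  -0.04812015] 45.94134271144867 0.27540322005081563 [[ 2.703e-01  9.628e-01  3.000e-04]
 [ 9.628e-01 -2.703e-01  0.000e+00]
 [ 1.000e-04  3.000e-04 -1.000e+00]]
```

View pics/w2.png

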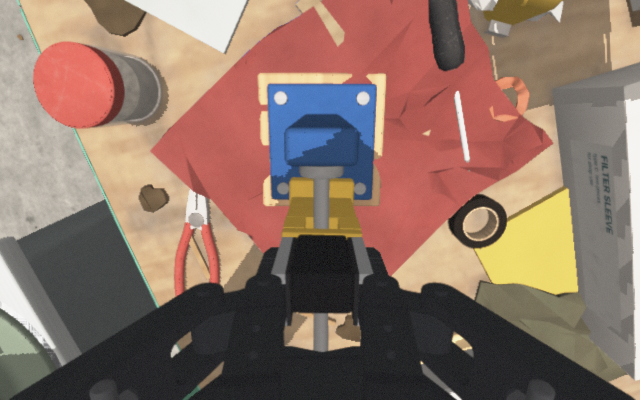

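The tab is held squarely between the pads at 45 N, and the body sits below them on the rod. I'll lift in small steps and feel for contact.

>>> play_rows(slide=[[0, 0, 0.02], [0, 0, 0.02], [0, 0, 0.02], [0, 0, 0.02], [0, 0, 0], [0, 0, 0], [0, 0, 0]], angular=[[0, 0, 0], [0, 0, 0], [0, 0, 0], [0, 0, 0], [0, 0, 0], [0, 0, 0], [0, 0, 0]])

```text
time_s: 5.25
tcp_pos: [0.5455, 0.1384, 0.3746]
tcp_rot: [-0.0, 0.797, 0.604, -0.0]
contact_force: [0.0, 0.2, -2.1]
opening: 0.272
grip_force: 45.2
```

>>> play_rows(slide=[[0, 0, 0.02], [0, 0, 0.02], [0, 0, 0], [0, 0, 0], [0, 0, 0]], angular=[[0, 0, 0], [0, 0, 0], [0, 0, 0], [0, 0, 0], [0, 0, 0]])

```text
time_s: 5.75
tcp_pos: [0.5455, 0.1384, 0.3766]
tcp_rot: [-0.0, 0.797, 0.604, -0.0]
contact_force: [-0.4, 0.9, -2.9]
opening: 0.277
grip_force: 45.2
```

>>> play_rows(slide=[[0, 0, 0.01], [0, 0, 0.01], [0, 0, 0], [0, 0, 0], [0, 0, 0]], angular=[[0, 0, 0], [0, 0, 0], [0, 0, 0], [0, 0, 0], [0, 0, 0]])

```text
time_s: 6.25
tcp_pos: [0.5455, 0.1384, 0.3777]
tcp_rot: [-0.0, 0.797, 0.604, -0.0]
contact_force: [-0.1, 0.4, -3.2]
opening: 0.271
grip_force: 45.2
```

>>> play_rows(slide=[[0, 0, 0.01], [0, 0, 0.01], [0, 0, 0], [0, 0, 0], [0, 0, 0]], angular=[[0, 0, 0], [0, 0, 0], [0, 0, 0], [0, 0, 0], [0, 0, 0]])

```text
time_s: 6.75
tcp_pos: [0.5455, 0.1384, 0.3787]
tcp_rot: [0.0, 0.797, 0.604, -0.0]
contact_force: [-1.3, 0.3, -3.1]
opening: 0.276
grip_force: 45.2
```

>>> play_rows(slide=[[0, 0, 0.01], [0, 0, 0.01], [0, 0, 0], [0, 0, 0], [0, 0, 0]], angular=[[0, 0, 0], [0, 0, 0], [0, 0, 0], [0, 0, 0], [0, 0, 0]])

```text
time_s: 7.25
tcp_pos: [0.5454, 0.1384, 0.3794]
tcp_rot: [-0.0, 0.797, 0.604, -0.0]
contact_force: [1.7, 0.3, -10.3]
opening: 0.277
grip_force: 44.9
```

Underside contact is felt at TCP z ≈ 0.3789. I'll plan an eye path 2 mm above the rod centre line, which leaves ±2 mm at the barb, tilting progressively to 38.7°.

```bash
cat > plan.py <<'E'
import sys; from h import *
TH=38.7; L=.1949; psi=np.deg2rad(74.3); D=np.array([-np.cos(psi),-np.sin(psi),0]); Z=np.array([0,0,1.]); B=np.array([.5369,.1064,.180])
AX=np.array([-np.sin(psi),np.cos(psi),0])
LAT=np.array([np.sin(psi),-np.cos(psi),0])
def pose(s,c=.002,th=TH,lat0=None):
    ph=np.deg2rad(th)*np.clip((s+10)/20,0,1); t=np.deg2rad(th)
    p=B+D*s/1e3 if s<0 else B+(D*np.cos(t)+Z*np.sin(t))*s/1e3
    zw=Z*np.cos(ph)-D*np.sin(ph)
    return p+zw*(c+L),ph
def tilt(Rt):
    zt=-Rt[:,2]; return np.degrees(np.arctan2(-zt@D,zt[2]))
def now():
    s=robot.sense(); w,x,y,z=s["tcp_rot"]; Rt=Ro.from_quat([x,y,z,w]).as_matrix(); return s,Rt
def est(s,Rt):  # eye centre in (a from bend, lat, z-180) mm
    e=s["tcp_pos"]+Rt[:,2]*L-B; return np.round([e@D*1e3,e@LAT*1e3,e[2]*1e3],2)
if __name__=="__main__":
    s,Rt=now(); print("t",s["time_s"],"F",s["contact_force"].round(1),"tilt",tilt(Rt).round(2),"eye a,lat,z",est(s,Rt))
    a=[float(x) for x in sys.argv[1].split(",")]; n=[int(x) for x in sys.argv[2].split(",")]; c=float(sys.argv[3])/1e3 if len(sys.argv)>3 else .002; th=float(sys.argv[4]) if len(sys.argv)>4 else TH
    P=s["tcp_pos"]; lat=(P-B)@LAT; ph0=np.deg2rad(tilt(Rt))
    for sv,k in zip(a,n):
        T,ph=pose(sv,c,th); T=T+LAT*lat
        print(k,"x",np.round((T-P)/k/.05,3).tolist(),np.round(AX*np.degrees(ph-ph0)/k/5,3).tolist()); P,ph0=T,ph
E
python3 plan.py=-1 2>/dev/null; python3 plan.py " -10,-6,-3,0" 14,6,4,4
```

```text
t 7.25 F [  1.7   0.3 -10.3] tilt 0.01 eye a,lat,z [-33.06  -0.5    4.54]
14 x [-0.009, -0.032, -0.004] [0.0, -0.0, -0.0]
6 x [0.02, 0.072, -0.006] [-0.248, 0.07, 0.0]
4 x [0.022, 0.08, -0.018] [-0.279, 0.079, 0.0]
4 x [0.022, 0.078, -0.028] [-0.279, 0.079, 0.0]
```

>>> play_rows(slide=[[0, 0, -0.028], [0, 0, -0.028], [-0.0105, -0.0375, 0], [-0.0105, -0.0375, 0], [-0.0105, -0.0375, 0], [-0.0105, -0.0375, 0], [-0.0105, -0.0375, 0], [-0.0105, -0.0375, 0], [-0.0105, -0.0375, 0], [-0.0105, -0.0375, 0], [-0.0105, -0.0375, 0], [-0.0105, -0.0375, 0], [-0.0105, -0.0375, 0], [-0.0105, -0.0375, 0], [0, 0, 0], [0, 0, 0]], angular=[[0, 0, 0], [0, 0, 0], [0, 0, 0], [0, 0, 0], [0, 0, 0], [0, 0, 0], [0, 0, 0], [0, 0, 0], [0, 0, 0], [0, 0, 0], [0, 0, 0], [0, 0, 0], [0, 0, 0], [0, 0, 0], [0, 0, 0], [0, 0, 0]])

```text
time_s: 8.85
tcp_pos: [0.5392, 0.1159, 0.3769]
tcp_rot: [-0.0, 0.797, 0.604, 0.0]
contact_force: [0.7, 0.3, -2.5]
opening: 0.271
grip_force: 45.9
```

```bash
python3 plan.py " -6,-3,0" 6,4,4
```

```text
t 8.85 F [ 0.7  0.3 -2.5] tilt -0.0 eye a,lat,z [-9.76 -0.37  2.  ]
6 x [0.021, 0.073, -0.006] [-0.248, 0.07, 0.0]
4 x [0.022, 0.08, -0.018] [-0.279, 0.079, 0.0]
4 x [0.022, 0.078, -0.028] [-0.279, 0.079, 0.0]
```

>>> play_rows(slide=[[0.021, 0.073, -0.004], [0.021, 0.073, -0.005], [0.021, 0.073, -0.006], [0.021, 0.073, -0.006], [0.021, 0.073, -0.007], [0.021, 0.073, -0.008], [0.022, 0.08, -0.018], [0.022, 0.08, -0.018], [0.022, 0.08, -0.018], [0.022, 0.08, -0.018], [0, 0, 0], [0, 0, 0]], angular=[[-0.248, 0.07, 0], [-0.248, 0.07, 0], [-0.248, 0.07, 0], [-0.248, 0.07, 0], [-0.248, 0.07, 0], [-0.248, 0.07, 0], [-0.279, 0.079, 0], [-0.279, 0.079, 0], [-0.279, 0.079, 0], [-0.279, 0.079, 0], [0, 0, 0], [0, 0, 0]])

```text
time_s: 10.05
tcp_pos: [0.5499, 0.1539, 0.3714]
tcp_rot: [0.071, 0.791, 0.6, -0.094]
contact_force: [0.2, 0.3, -2.7]
opening: 0.275
grip_force: 45.9
```

```bash
python3 plan.py " 0,3" 4,4
```

```text
t 10.05 F [ 0.2  0.3 -2.7] tilt 13.53 eye a,lat,z [-3.65 -0.45  1.9 ]
4 x [0.022, 0.077, -0.028] [-0.28, 0.079, 0.0]
4 x [0.022, 0.078, -0.028] [-0.279, 0.079, 0.0]
```

>>> play_rows(slide=[[0.022, 0.077, -0.028], [0.022, 0.077, -0.028], [0.022, 0.077, -0.028], [0.022, 0.077, -0.028], [0.022, 0.078, -0.028], [0.022, 0.078, -0.028], [0.022, 0.078, -0.028], [0.022, 0.078, -0.028], [0, 0, 0], [0, 0, 0]], angular=[[-0.28, 0.079, 0], [-0.28, 0.079, 0], [-0.28, 0.079, 0], [-0.28, 0.079, 0], [-0.28, 0.079, 0], [-0.28, 0.079, 0], [-0.28, 0.079, 0], [-0.28, 0.079, 0], [0, 0, 0], [0, 0, 0]])

```text
time_s: 11.05
tcp_pos: [0.5587, 0.1849, 0.3602]
tcp_rot: [0.131, 0.778, 0.59, -0.174]
contact_force: [0.9, -0.4, -2.1]
opening: 0.274
grip_force: 45.9
```

```bash
python3 plan.py " 6,10,15" 4,6,6
```

```text
t 11.05 F [ 0.9 -0.4 -2.1] tilt 25.17 eye a,lat,z [ 1.41 -0.38  3.76]
4 x [0.02, 0.073, -0.038] [-0.279, 0.078, 0.0]
6 x [0.017, 0.06, -0.042] [-0.248, 0.07, 0.0]
6 x [-0.004, -0.013, 0.01] [-0.0, 0.0, 0.0]
```

>>> play_rows(slide=[[0.02, 0.073, -0.037], [0.02, 0.073, -0.038], [0.02, 0.073, -0.038], [0.02, 0.073, -0.039], [0.017, 0.061, -0.039], [0.017, 0.06, -0.041], [0.017, 0.06, -0.042], [0.017, 0.06, -0.042], [0.017, 0.06, -0.043], [0.017, 0.06, -0.044], [0, 0, 0], [0, 0, 0], [0, 0, 0]], angular=[[-0.279, 0.078, 0], [-0.279, 0.078, 0], [-0.279, 0.078, 0], [-0.279, 0.078, 0], [-0.248, 0.07, 0], [-0.248, 0.07, 0], [-0.248, 0.07, 0], [-0.248, 0.07, 0], [-0.248, 0.07, 0], [-0.248, 0.07, 0], [0, 0, 0], [0, 0, 0], [0, 0, 0]])

```text
time_s: 12.35
tcp_pos: [0.5678, 0.2173, 0.3403]
tcp_rot: [0.2, 0.752, 0.57, -0.264]
contact_force: [-0.1, -0.2, -2.0]
opening: 0.271
grip_force: 46.0
```

```bash
python3 plan.py 18,28 8,10
```

```text
t 12.35 F [-0.1 -0.2 -2. ] tilt 38.67 eye a,lat,z [ 6.69 -0.32  8.11]
8 x [-0.004, -0.015, 0.012] [-0.001, 0.0, 0.0]
10 x [-0.004, -0.015, 0.013] [-0.0, 0.0, 0.0]
```

>>> play_rows(slide=[[-0.004, -0.015, 0.0125], [-0.004, -0.015, 0.0125], [-0.004, -0.015, 0.0125], [-0.004, -0.015, 0.0125], [-0.004, -0.015, 0.0125], [-0.004, -0.015, 0.0125], [-0.004, -0.015, 0.0125], [-0.004, -0.015, 0.0125], [-0.004, -0.015, 0.0125], [-0.004, -0.015, 0.0125], [-0.004, -0.015, 0.0125], [-0.004, -0.015, 0.0125], [0, 0, 0], [0, 0, 0]], angular=[[0, 0, 0], [0, 0, 0], [0, 0, 0], [0, 0, 0], [0, 0, 0], [0, 0, 0], [0, 0, 0], [0, 0, 0], [0, 0, 0], [0, 0, 0], [0, 0, 0], [0, 0, 0], [0, 0, 0], [0, 0, 0]])

```text
time_s: 13.75
tcp_pos: [0.5654, 0.2085, 0.3477]
tcp_rot: [0.2, 0.752, 0.57, -0.264]
contact_force: [-0.2, -0.2, -2.0]
opening: 0.272
grip_force: 45.9
```

>>> play_rows(slide=[[0.0034, 0.012, 0.0156], [0, 0, 0], [0, 0, 0], [0, 0, 0]], angular=[[0, 0, 0], [0, 0, 0], [0, 0, 0], [0, 0, 0]])

```text
time_s: 14.15
tcp_pos: [0.5655, 0.2091, 0.3484]
tcp_rot: [0.2, 0.752, 0.57, -0.264]
contact_force: [0.3, -0.3, -2.4]
opening: 0.269
grip_force: 45.9
```

```bash
python3 plan.py 28 6
```

```text
t 14.15 F [ 0.3 -0.3 -2.4] tilt 38.69 eye a,lat,z [15.26 -0.31 16.28]
6 x [-0.005, -0.017, 0.009] [-0.0, 0.0, 0.0]
```

>>> play_rows(slide=[[0.0017, 0.006, 0.0078], [0, 0, 0], [0, 0, 0]], angular=[[0, 0, 0], [0, 0, 0], [0, 0, 0]])

```text
time_s: 14.45
tcp_pos: [0.5656, 0.2093, 0.3488]
tcp_rot: [0.2, 0.752, 0.57, -0.264]
contact_force: [0.6, 0.1, -2.9]
opening: 0.278
grip_force: 45.8
```

>>> play_rows(slide=[[0.0017, 0.006, 0.0078], [0, 0, 0], [0, 0, 0]], angular=[[0, 0, 0], [0, 0, 0], [0, 0, 0]])

```text
time_s: 14.75
tcp_pos: [0.5657, 0.2094, 0.3489]
tcp_rot: [0.2, 0.752, 0.57, -0.265]
contact_force: [-0.6, -3.8, -9.4]
opening: 0.272
grip_force: 45.0
```

Contact came at the modelled 4 mm offset, so the angle is right. I'll centre again and slide out over the barb.

>>> play_rows(slide=[[-0.0037, -0.013, -0.017], [-0.0037, -0.013, -0.017], [-0.0042, -0.015, 0.0125], [-0.0042, -0.015, 0.0125], [-0.0042, -0.015, 0.0125], [-0.0042, -0.015, 0.0125], [-0.0042, -0.015, 0.0125], [-0.0042, -0.015, 0.0125], [-0.0042, -0.015, 0.0125], [-0.0042, -0.015, 0.0125], [0, 0, 0], [0, 0, 0]], angular=[[0, 0, 0], [0, 0, 0], [0, 0, 0], [0, 0, 0], [0, 0, 0], [0, 0, 0], [0, 0, 0], [0, 0, 0], [0, 0, 0], [0, 0, 0], [0, 0, 0], [0, 0, 0]])

```text
time_s: 15.95
tcp_pos: [0.5637, 0.2023, 0.3525]
tcp_rot: [0.2, 0.752, 0.57, -0.264]
contact_force: [-0.7, 0.0, -2.1]
opening: 0.271
grip_force: 45.8
```

```bash
python3 plan.py 42,64 12,18
```

```text
t 15.95 F [-0.7  0.  -2.1] tilt 38.69 eye a,lat,z [22.22 -0.3  20.39]
12 x [-0.004, -0.015, 0.012] [-0.0, 0.0, 0.0]
18 x [-0.005, -0.018, 0.015] [-0.0, 0.0, 0.0]
```

>>> play_rows(slide=[[-0.0042, -0.015, 0.0125], [-0.0042, -0.015, 0.0125], [-0.0042, -0.015, 0.0125], [-0.0042, -0.015, 0.0125], [-0.0042, -0.015, 0.0125], [-0.0042, -0.015, 0.0125], [-0.0042, -0.015, 0.0125], [-0.0042, -0.015, 0.0125], [0, 0, 0]], angular=[[0, 0, 0], [0, 0, 0], [0, 0, 0], [0, 0, 0], [0, 0, 0], [0, 0, 0], [0, 0, 0], [0, 0, 0], [0, 0, 0]])

```text
time_s: 16.85
tcp_pos: [0.562, 0.1962, 0.3576]
tcp_rot: [0.2, 0.752, 0.57, -0.264]
contact_force: [0.2, -0.2, -1.9]
opening: 0.274
grip_force: 45.8
```

```bash
python3 plan.py 50 12
```

```text
t 16.85 F [ 0.2 -0.2 -1.9] tilt 38.69 eye a,lat,z [28.56 -0.25 25.5 ]
12 x [-0.004, -0.015, 0.012] [-0.0, 0.0, 0.0]
```

>>> play_rows(slide=[[-0.0042, -0.015, 0.0125], [-0.0042, -0.015, 0.0125], [-0.0042, -0.015, 0.0125], [-0.0042, -0.015, 0.0125], [-0.0042, -0.015, 0.0125], [-0.0042, -0.015, 0.0125], [-0.0042, -0.015, 0.0125], [-0.0042, -0.015, 0.0125], [0, 0, 0]], angular=[[0, 0, 0], [0, 0, 0], [0, 0, 0], [0, 0, 0], [0, 0, 0], [0, 0, 0], [0, 0, 0], [0, 0, 0], [0, 0, 0]])

```text
time_s: 17.75
tcp_pos: [0.5603, 0.1902, 0.3626]
tcp_rot: [0.2, 0.752, 0.57, -0.264]
contact_force: [-0.1, -0.5, -2.2]
opening: 0.276
grip_force: 45.8
```

>>> play_rows(slide=[[-0.0042, -0.015, 0.0125], [-0.0042, -0.015, 0.0125], [-0.0042, -0.015, 0.0125], [-0.0042, -0.015, 0.0125], [-0.0042, -0.015, 0.0125], [-0.0042, -0.015, 0.0125], [-0.0042, -0.015, 0.0125], [-0.0042, -0.015, 0.0125], [-0.0042, -0.015, 0.0125], [-0.0042, -0.015, 0.0125], [0, 0, 0]], angular=[[0, 0, 0], [0, 0, 0], [0, 0, 0], [0, 0, 0], [0, 0, 0], [0, 0, 0], [0, 0, 0], [0, 0, 0], [0, 0, 0], [0, 0, 0], [0, 0, 0]])

```text
time_s: 18.85
tcp_pos: [0.5582, 0.1828, 0.3689]
tcp_rot: [0.2, 0.752, 0.57, -0.264]
contact_force: [-0.3, -0.5, -2.3]
opening: 0.275
grip_force: 45.8
```

```bash
python3 plan.py 70 5
```

```text
t 18.85 F [-0.3 -0.5 -2.3] tilt 38.69 eye a,lat,z [42.56 -0.25 36.75]
5 x [-0.012, -0.042, 0.034] [-0.0, 0.0, 0.0]
```

Now past the tip and free. I'll continue out, then untilt while carrying it to above the tray.

>>> play_rows(slide=[[-0.0168, -0.06, 0.05], [-0.0168, -0.06, 0.05], [-0.0168, -0.06, 0.05], [-0.0168, -0.06, 0.05], [-0.0168, -0.06, 0.05], [-0.0168, -0.06, 0.05], [-0.0168, -0.06, 0.05], [-0.0168, -0.06, 0.05], [-0.0168, -0.06, 0.05], [-0.0168, -0.06, 0.05], [-0.0168, -0.06, 0.05], [-0.0168, -0.06, 0.05], [0, 0, 0]], angular=[[0, 0, 0], [0, 0, 0], [0, 0, 0], [0, 0, 0], [0, 0, 0], [0, 0, 0], [0, 0, 0], [0, 0, 0], [0, 0, 0], [0, 0, 0], [0, 0, 0], [0, 0, 0], [0, 0, 0]])

```text
time_s: 20.15
tcp_pos: [0.5481, 0.1464, 0.3991]
tcp_rot: [0.2, 0.752, 0.57, -0.264]
contact_force: [-0.5, 1.1, -3.0]
opening: 0.276
grip_force: 45.9
```

>>> play_rows(slide=[[0.02, -0.2, 0], [0.02, -0.33, 0], [0.023, -0.33, 0], [0.023, -0.33, 0], [0.023, -0.33, 0], [0.023, -0.33, 0], [0.023, -0.33, 0], [0.023, -0.33, 0], [0.023, -0.33, 0], [0.023, -0.33, 0], [0.023, -0.33, 0], [0.023, -0.33, 0], [0.023, -0.33, 0], [0.023, -0.33, 0], [0.023, -0.33, 0], [0.023, -0.33, 0], [0.023, -0.33, 0], [0.023, -0.33, 0], [0.023, -0.33, 0], [0.023, -0.33, 0]], angular=[[0.373, -0.105, 0], [0.373, -0.105, 0], [0.373, -0.105, 0], [0.373, -0.105, 0], [0.373, -0.105, 0], [0.373, -0.105, 0], [0.373, -0.105, 0], [0.373, -0.105, 0], [0.373, -0.105, 0], [0.373, -0.105, 0], [0.373, -0.105, 0], [0.373, -0.105, 0], [0.373, -0.105, 0], [0.373, -0.105, 0], [0.373, -0.105, 0], [0.373, -0.105, 0], [0.373, -0.105, 0], [0.373, -0.105, 0], [0.373, -0.105, 0], [0.373, -0.105, 0]])

```text
time_s: 22.15
tcp_pos: [0.5707, -0.1773, 0.3986]
tcp_rot: [-0.001, 0.797, 0.604, 0.001]
contact_force: [0.4, -0.4, -2.1]
opening: 0.274
grip_force: 45.9
```

```bash
python3 - <<'E'
from h import *
c,s,Rt=wrist("w3"); print(s["time_s"],s["q"],s["tcp_pos"],s["contact_force"],s["opening"],Rt.round(4))
c2=robot.capture("side"); a=c2["frame"][130:350,200:440,::-1]; b=c["frame"][...,::-1]
cv2.imwrite("pics/tray3.png",np.hstack([cv2.resize(a,(384,352)),cv2.resize(b,(416,352))]))
P=cloud(c2); hsv=cv2.cvtColor(c2["frame"],cv2.COLOR_RGB2HSV)
k=(hsv[...,0]>20)&(hsv[...,0]<32)&(hsv[...,1]>170)&(hsv[...,2]>100)&(P[...,2]>.11)&(abs(P[...,0]-.57)<.06)&(abs(P[...,1]+.18)<.08)
print(k.sum(),P[k].min(0),P[k].max(0))
E
```

```text
22.15 [ 0.49236804  0.51035688 -0.4157929   1.66590133  0.2317597   1.01498684
 -0.27298552] [ 0.57074212 -0.17730966  0.39864154] [ 0.41342604 -0.37803006 -2.1317556 ] 0.2741516329646164 [[ 2.702e-01  9.628e-01 -1.000e-04]
 [ 9.628e-01 -2.702e-01  2.300e-03]
 [ 2.200e-03 -7.000e-04 -1.000e+00]]
710 [ 0.54348293 -0.20647709  0.14380277] [ 0.59440501 -0.16788548  0.22167322]
```

View pics/tray3.png

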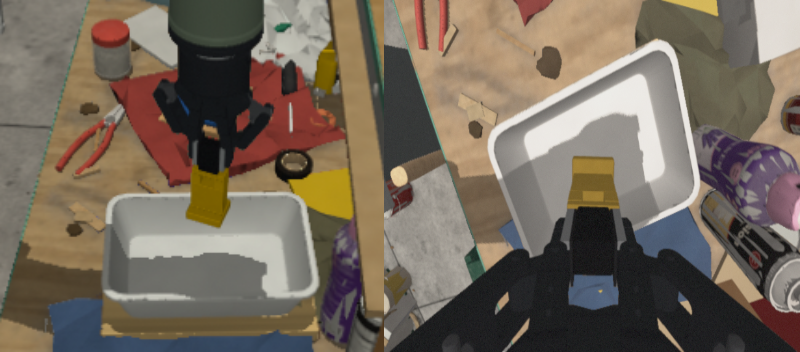

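Upright above the tray's floor and centred, with its underside at about 0.143 m. I'll lower it.

>>> play_rows(slide=[[0, -0.02, -0.12], [0, -0.02, -0.12], [0, -0.02, -0.12], [0, -0.02, -0.12], [0, 0, -0.12], [0, 0, -0.12], [0, 0, -0.12], [0, 0, -0.12], [0, 0, -0.12], [0, 0, -0.12], [0, 0, -0.12], [0, 0, -0.12], [0, 0, -0.12], [0, 0, -0.12], [0, 0, -0.12], [0, 0, -0.12], [0, 0, -0.12], [0, 0, -0.1], [0, 0, 0], [0, 0, 0]], angular=[[0, 0, 0], [0, 0, 0], [0, 0, 0], [0, 0, 0], [0, 0, 0], [0, 0, 0], [0, 0, 0], [0, 0, 0], [0, 0, 0], [0, 0, 0], [0, 0, 0], [0, 0, 0], [0, 0, 0], [0, 0, 0], [0, 0, 0], [0, 0, 0], [0, 0, 0], [0, 0, 0], [0, 0, 0], [0, 0, 0]])

```text
time_s: 24.25
tcp_pos: [0.5709, -0.1806, 0.2917]
tcp_rot: [-0.0, 0.797, 0.604, 0.0]
contact_force: [0.5, -0.3, -2.1]
opening: 0.275
grip_force: 45.9
```

>>> play_rows(slide=[[0, 0, -0.03], [0, 0, -0.03], [0, 0, -0.03], [0, 0, 0], [0, 0, 0]], angular=[[0, 0, 0], [0, 0, 0], [0, 0, 0], [0, 0, 0], [0, 0, 0]])

```text
time_s: 24.75
tcp_pos: [0.5708, -0.1807, 0.2873]
tcp_rot: [-0.0, 0.797, 0.604, 0.0]
contact_force: [-1.3, -0.7, -1.6]
opening: 0.274
grip_force: 45.9
```

>>> play_rows(slide=[[0, 0, -0.016], [0, 0, 0], [0, 0, 0]], angular=[[0, 0, 0], [0, 0, 0], [0, 0, 0]])

```text
time_s: 25.05
tcp_pos: [0.5708, -0.1807, 0.2865]
tcp_rot: [-0.0, 0.797, 0.604, 0.0]
contact_force: [-0.3, -0.5, -2.6]
opening: 0.274
grip_force: 45.9
```

Expected contact is near z ≈ 0.284.

>>> play_rows(slide=[[0, 0, -0.014], [0, 0, -0.014], [0, 0, 0], [0, 0, 0]], angular=[[0, 0, 0], [0, 0, 0], [0, 0, 0], [0, 0, 0]])

```text
time_s: 25.45
tcp_pos: [0.5708, -0.1806, 0.285]
tcp_rot: [-0.0, 0.797, 0.604, 0.0]
contact_force: [0.4, -0.5, -1.4]
opening: 0.274
grip_force: 45.9
```

>>> play_rows(slide=[[0, 0, -0.014], [0, 0, 0], [0, 0, 0]], angular=[[0, 0, 0], [0, 0, 0], [0, 0, 0]])

```text
time_s: 25.75
tcp_pos: [0.5708, -0.1807, 0.2843]
tcp_rot: [-0.0, 0.797, 0.604, 0.0]
contact_force: [-0.2, -0.6, -3.1]
opening: 0.276
grip_force: 45.9
```

>>> play_rows(slide=[[0, 0, -0.014], [0, 0, 0], [0, 0, 0]], angular=[[0, 0, 0], [0, 0, 0], [0, 0, 0]])

```text
time_s: 26.05
tcp_pos: [0.5708, -0.1807, 0.2836]
tcp_rot: [-0.0, 0.797, 0.604, 0.0]
contact_force: [-0.3, -0.5, -2.0]
opening: 0.278
grip_force: 45.9
```

>>> play_rows(slide=[[0, 0, -0.01], [0, 0, 0], [0, 0, 0]], angular=[[0, 0, 0], [0, 0, 0], [0, 0, 0]])

```text
time_s: 26.35
tcp_pos: [0.5708, -0.1807, 0.2832]
tcp_rot: [-0.0, 0.797, 0.604, 0.0]
contact_force: [-0.9, 0.4, -2.1]
opening: 0.275
grip_force: 46.1
```

>>> play_rows(slide=[[0, 0, -0.01], [0, 0, 0], [0, 0, 0]], angular=[[0, 0, 0], [0, 0, 0], [0, 0, 0]])

```text
time_s: 26.65
tcp_pos: [0.5709, -0.1807, 0.2831]
tcp_rot: [-0.0, 0.797, 0.604, 0.0]
contact_force: [-2.1, -0.2, 4.3]
opening: 0.273
grip_force: 47.0
```

>>> play_rows(slide=[[0, 0, -0.01], [0, 0, 0], [0, 0, 0]], angular=[[0, 0, 0], [0, 0, 0], [0, 0, 0]])

```text
time_s: 26.95
tcp_pos: [0.571, -0.1808, 0.283]
tcp_rot: [0.0, 0.797, 0.604, 0.0]
contact_force: [-3.3, -0.9, 12.4]
opening: 0.278
grip_force: 48.0
```

On the floor. I'll ease off, open and retreat upward.

>>> play_rows(slide=[[0, 0, 0.01], [0, 0, 0], [0, 0, 0]], angular=[[0, 0, 0], [0, 0, 0], [0, 0, 0]])

```text
time_s: 27.25
tcp_pos: [0.5709, -0.1808, 0.283]
tcp_rot: [-0.0, 0.797, 0.604, 0.0]
contact_force: [-1.7, -1.0, 7.1]
opening: 0.276
grip_force: 47.2
```

>>> play_rows(slide=[[0, 0, 0], [0, 0, 0], [0, 0, 0], [0, 0, 0], [0, 0, 0], [0, 0, 0], [0, 0, 0], [0, 0, 0]], angular=[[0, 0, 0], [0, 0, 0], [0, 0, 0], [0, 0, 0], [0, 0, 0], [0, 0, 0], [0, 0, 0], [0, 0, 0]], grip=0)

```text
time_s: 28.05
tcp_pos: [0.5708, -0.1807, 0.2827]
tcp_rot: [-0.0, 0.797, 0.604, 0.0]
contact_force: [-0.2, 0.5, 0.1]
opening: 1.004
grip_force: 0.0
```

>>> play_rows(slide=[[0, 0, 0.1], [0, 0, 0.2], [0, 0, 0.3], [0, 0, 0.4], [0, 0, 0.4], [0, 0, 0.4], [0, 0, 0.4], [0, 0, 0.4], [0, 0, 0], [0, 0, 0], [0, 0, 0]], angular=[[0, 0, 0], [0, 0, 0], [0, 0, 0], [0, 0, 0], [0, 0, 0], [0, 0, 0], [0, 0, 0], [0, 0, 0], [0, 0, 0], [0, 0, 0], [0, 0, 0]])

```text
time_s: 29.15
tcp_pos: [0.5706, -0.1806, 0.4125]
tcp_rot: [-0.001, 0.797, 0.604, 0.0]
contact_force: [-0.3, 0.9, 0.2]
opening: 1.002
grip_force: 0.0
```

```bash
python3 - <<'E'
from h import *
c,s,Rt=wrist("w4"); print(s["time_s"],s["tcp_pos"],s["contact_force"],s["opening"])
P=cloud(c); hsv=cv2.cvtColor(c["frame"],cv2.COLOR_RGB2HSV)
k=(P[...,2]>.135)&(P[...,2]<.155)&(abs(P[...,0]-.57)<.04)&(abs(P[...,1]+.18)<.04); print("tab top",k.sum(),np.median(P[k],0))
c2=robot.capture("side"); cv2.imwrite("pics/end.png",np.hstack([cv2.resize(c2["frame"][130:350,200:440,::-1],(384,352)),cv2.resize(c["frame"][...,::-1],(416,352))]))
E
```

```text
29.15 [ 0.57060952 -0.18062061  0.41249607] [-0.32781378  0.8662542   0.16040682] 1.0024156030300564
tab top 766 [ 0.57118375 -0.18046092  0.14383322]
```

View pics/end.png

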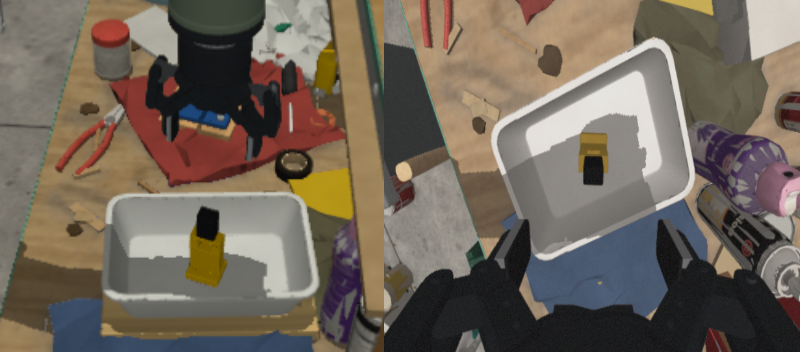

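The weight stands upright at the tray's centre: tab top at 0.144 m, as expected for a weight on the floor. The gripper is clear.

```bash
python3 -c "
from cell import robot; print(robot.hand_in())"
```

```text
the job is handed in; nothing more can be done
None
```

The weight came off the hook with no sign of catching on the barb, stands upright on its foot in the middle of the tray's floor, and has been let go. The job is handed in at about 29 s of the 72 s; no verdict came back.

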